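# Set the darkroom for an exposure: press three buttons in order

### The arm

A 6-joint arm with a two-finger parallel gripper is mounted at the origin on a cart in front of the work surface, level with it; the furniture and walls round the work are solid. World frame = base frame: x ahead of the robot, y to its left, z up, the work surface at z = 0. Lengths are in mm, angles in degrees, forces in N, time in s.
With the tool pointing down it reaches from about 300 to 850 mm from the base axis. Payload 4.2 kg.
Tool frame: the origin (TCP) lies on the centre line of the jaws, within the pads' length; the fingertips stand 14 mm ahead of it and the grasp point (between the pads) lies 5 mm behind it; z points along the fingers, y is the line along which they close (so a half turn about z gives the same grasp; the last joint's range is limited). The gripper opens to 91 mm and grips with 3 to 60 N. Pads are 32 mm wide; open, the fingers measure 118 mm over their backs; the gripper's body (76 mm by 178 mm) begins 60 mm behind the grasp point.
Start: joints at [73.052, 18.312, 89.639, -0, 72.044, -1.146], TCP at [156.584, 553.284, 227.976] pointing down, gripper open.
Joint ranges: [-177.97, 177.97], [-48.28, 115.42], [12.27, 149.76], [-77.06, 257.06], [2.81, 150.46], [-146.56, 146.56]. Speed limits (degrees/s): [147.25, 147.25, 180, 180, 180, 180].

### API

Orientations are given as [roll, pitch, yaw] about the fixed x, y, z axes, in that order (R = Rz(yaw) Ry(pitch) Rx(roll)).
In Python, from workcell import env gives the robot as it stands.
- The arm moves only by the tool arm_command, never from a script. Its argument "motion" is a list of rows, each an object with "offset": the shift along the tool's x, y, z in m, a list of three; "spin": the turn about the tool's z in rad. In form: [{"offset": [tx, ty, tz], "spin": spin}, ...]. A call has 1 to 5 rows; each row shifts and turns the commanded pose from where the row before left it, along the tool's axes as they then stand; what a row does not reach is not made up. A row lasts 1/8 s, in which the tool goes at most 62.5 mm and 10.7 degrees, less where a joint would pass 70% of its speed; a pose out of reach is approached as far as the arm can. A call with a gripper value outside its range is refused whole. "jaw" is the finger opening in m, from 0 to 0.0912, set as the call begins (left out, the last holds). The fingers move at their own pace and stop on an object; "newtons" is the grip in N (left out, the last holds). Time passes only in rows, so rows that do not move let the fingers close. It gives the time, the measured TCP pose, the force, the opening and the grip force at its end, in the units of the state.
- env.state(): the state, without advancing time (a new reading comes with each control period).
- env.grab_frame(name): name is "scene" or "top" or "wrist"; returns (picture, depth): 384x512x3 uint8, blue, green, red; 384x512 float32, mm along the optical axis (not along the pixel's ray), 0 where there is no reading.
- env.camera_model(name): a dict with "fx", "fy", "cx", "cy" (pixels), "eye" and "rotation" of the camera in the world; the wrist camera has in their place "hand_eye" (4x4, takes a point from camera to tool coordinates, whose origin is the TCP and whose axes are the flange's). Camera axes: x right, y down, z forward; pixel columns grow to the right and rows downward; lengths in mm; the calibration is good to about 2 mm. A picture is of the moment at which its call begins: read the wrist's pose just before it. camera_model takes no time and is no camera call.
- env.job_done(): hands the job in; it is judged then, once.
Trained networks look in the newest picture that a camera, given by its name, has taken for a name from the list of things; names that differ only in an ending like _2 or _b are one class to them, and where a whole thing is asked for, a point or a joint stands for the part that bears it (a point fixed in the world has none). Each returns a list of dicts, best first, with "score" (0 to 1); they miss things now and then, are a little off and sometimes report something else, mostly with a low value. They report only what shows in the picture. A call takes as long as a camera call. They do not tell look-alikes from the thing itself.
- env.boxes_of(camera, target): "bbox" ([left, top, right, bottom] in pixels, round what is visible of it).
- env.pinpoint(camera, target): "location" ([column, row] in pixels: a listed point, or the origin of a listed thing).
The state is a dict: "time_s": time; "qpos": joint angles; "qvel": joint speeds; "effort": joint torques, N m; "ee_pos": TCP position; "ee_rot": TCP orientation; "force": force on the tool from outside, world axes, zero at the start; "torque": the same for the moment, N m; "gripper_width": finger opening in mm; "gripper_force": force on a finger pad.
Only numpy, scipy, OpenCV 4.12 (cv2) and the standard library are available. Lean on these libraries where they do the work, as an engineer would, in place of code of your own. Each camera call takes 0.05 s, during which the arm holds its last target. There are 200 camera calls.

### The job

Set the darkroom for a print exposure on the push-button boxes: with closed fingertips press the red button (safelight off), then the yellow (enlarger lamp), then the green (timer), each gently and all the way down, where it stays. Leave the blue button (film dryer) up, only press and never lift, shove or tip the boxes, and leave the other things on the worktop as they stand.

Things in the scene. Friction and masses are not known exactly. Their poses are not given: they have to be found in the camera images.
- red_box: loose desk-top push-button box with the red button: grey, 68 x 68 mm, 40 mm tall (a flat black collar on top reaches 46 mm), about 0.5 kg, on a rubber foot. Origin: centre of its underside; z up; its front, with a small black and steel socket, faces -x
- red_top (a point): centre of the flat top of the red mushroom cap, which is 40 mm across (flat part 22 mm) and sits in the middle of its box; 68 mm above the worktop when up, 58 mm when pressed home; it moves with the cap
- red_button (a joint): travel of the red button, m: 0 = up, 0.010 = pressed home. It moves straight down against a steady drag of about 4 N; once home, button and collar together give on a rubber mount from 6 N on, about 3.5 N more per mm, and come back. The button has no spring back, and stays where it is left
- yellow_box: loose desk-top push-button box with the yellow button: grey, 68 x 68 mm, 40 mm tall (a flat black collar on top reaches 46 mm), about 0.5 kg, on a rubber foot. Origin: centre of its underside; z up; its front, with a small black and steel socket, faces -x
- yellow_top (a point): centre of the flat top of the yellow mushroom cap, which is 40 mm across (flat part 22 mm) and sits in the middle of its box; 68 mm above the worktop when up, 58 mm when pressed home; it moves with the cap
- yellow_button (a joint): travel of the yellow button, m: 0 = up, 0.010 = pressed home. It moves straight down against a steady drag of about 4 N; once home, button and collar together give on a rubber mount from 6 N on, about 3.5 N more per mm, and come back. The button has no spring back, and stays where it is left
- green_box: loose desk-top push-button box with the green button: grey, 68 x 68 mm, 40 mm tall (a flat black collar on top reaches 46 mm), about 0.5 kg, on a rubber foot. Origin: centre of its underside; z up; its front, with a small black and steel socket, faces -x
- green_top (a point): centre of the flat top of the green mushroom cap, which is 40 mm across (flat part 22 mm) and sits in the middle of its box; 68 mm above the worktop when up, 58 mm when pressed home; it moves with the cap
- green_button (a joint): travel of the green button, m: 0 = up, 0.010 = pressed home. It moves straight down against a steady drag of about 4 N; once home, button and collar together give on a rubber mount from 6 N on, about 3.5 N more per mm, and come back. The button has no spring back, and stays where it is left
- blue_box: loose desk-top push-button box with the blue button: grey, 68 x 68 mm, 40 mm tall (a flat black collar on top reaches 46 mm), about 0.5 kg, on a rubber foot. Origin: centre of its underside; z up; its front, with a small black and steel socket, faces -x
- blue_top (a point): centre of the flat top of the blue mushroom cap, which is 40 mm across (flat part 22 mm) and sits in the middle of its box; 68 mm above the worktop when up, 58 mm when pressed home; it moves with the cap
- blue_button (a joint): travel of the blue button, m: 0 = up, 0.010 = pressed home. It moves straight down against a steady drag of about 4 N; once home, button and collar together give on a rubber mount from 6 N on, about 3.5 N more per mm, and come back. The button has no spring back, and stays where it is left. To be left up
- black_can: black film can with a dark grey lid, 34 mm across, 56 mm tall, loose, a bystander. Origin: centre of its underside, z up
- reel: stainless spiral film reel, 54 mm across, 35 mm tall, loose, a bystander. Origin: centre of its underside, z up
- magnifier: black film loupe with a glass top, 47 mm across, 42 mm tall, loose, a bystander. Origin: centre of its underside, z up
- white_can: white film can with a black lid, 34 mm across, 56 mm tall, loose, a bystander. Origin: centre of its underside, z up
Things that resemble listed ones, but are neither listed nor needed, are in the scene too. What is shaped like the green_box but orange is not meant.

How it is judged:
By the outcome, as a careful person would: the job done as asked, in the order asked, and still so for the second after the job is handed in, with the robot touching nothing.
It also fails if it takes over 38 s, if anything falls off the work surface, if the arm or the gripper's body presses on something with over 40 N, if the wrist force passes 120 N, or if a joint passes its speed limit or range.

## Working session

There is one attempt and no reset: what is moved stays moved. The work goes in short steps, Python scripts to look and compute and a tool call to move; the robot and the scene stay as the last step left them, time stands still between calls to the robot, and variables do not carry over. Pictures are saved under pics/ and viewed, at most 10 in all, crops included, and the job is handed in when it is done.

Besides the shell and the picture viewer there is one more tool, called after "Emit:" as name(argument=value, ...), one argument or row to a line, values as JSON. arm_command: Moves the arm, as the interface text tells. Its arguments: {"type":"object","properties":{"motion":{"type":"array"},"jaw":{"type":"number"},"newtons":{"type":"number"}},"required":["motion"]}

```bash
mkdir -p pics; cat > h.py <<'E'
import numpy as np, cv2
from workcell import env
def world(cam,px,d):
    m=env.camera_model(cam)
    c=np.array([(px[0]-m['cx'])/m['fx']*d,(px[1]-m['cy'])/m['fy']*d,d])
    return np.array(m['rotation'])@c+np.array(m['eye'])
E
python3 - <<'E'
from h import *
s=env.state();print({k:np.round(v,3) for k,v in s.items()})
for c in("top","scene"):
    im,d=env.grab_frame(c);cv2.imwrite(f"pics/{c}.png",im);np.save(c+".npy",d)
    for n in("red_top","yellow_top","green_top","blue_top"):
        for r in env.pinpoint(c,n)[:3]:
            u,v=r['location'];w=d[int(v)-2:int(v)+3,int(u)-2:int(u)+3];w=np.median(w[w>0]) if (w>0).any() else 0
            print(c,n,round(r['score'],2),np.round([u,v]),np.round(world(c,(u,v),w)))
E
```

```text
{'time_s': np.float64(0.0), 'qpos': array([73.054, 18.351, 89.706, -0.   , 72.043, -1.147]), 'qvel': array([ 0.038,  0.08 ,  0.075,  0.019,  0.05 , -0.009]), 'effort': array([-2.0000e-03, -4.1246e+01, -2.3197e+01,  7.2000e-02,  4.6000e-02,
       -0.0000e+00]), 'ee_pos': array([156.429, 552.822, 227.131]), 'ee_rot': array([-1.79900e+02, -2.00000e-03,  1.64201e+02]), 'force': array([-0.198,  0.12 ,  0.096]), 'torque': array([-0.026,  0.006, -0.022]), 'gripper_force': np.float64(0.0), 'gripper_width': np.float64(91.128)}
top red_top 0.54 [143. 234.] [-64507. -65021. -63646.]
top yellow_top 0.75 [198. 178.] [-90141. -90655. -89280.]
top yellow_top 0.41 [250. 241.] [-114409. -114924. -113548.]
top green_top 0.77 [307. 244.] [-137634. -138149. -136773.]
top green_top 0.66 [355. 256.] [-158289. -158803. -157428.]
top blue_top 0.55 [257. 192.] [-115967. -116481. -115106.]
scene red_top 0.59 [155. 156.] [-21471. -21864. -20729.]
scene yellow_top 0.7 [238. 143.] [-49652. -50045. -48910.]
scene green_top 0.61 [375. 271.] [-78803. -79197. -78061.]
scene green_top 0.5 [303. 247.] [-57572. -57965. -56830.]
scene blue_top 0.5 [301. 266.] [-57649. -58043. -56907.]
scene blue_top 0.48 [282. 180.] [-59431. -59825. -58690.]
```

View pics/top.png

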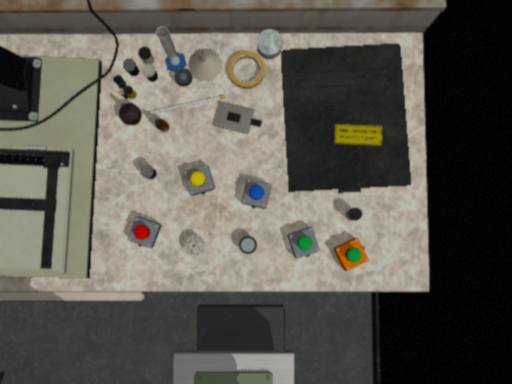

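View pics/scene.png

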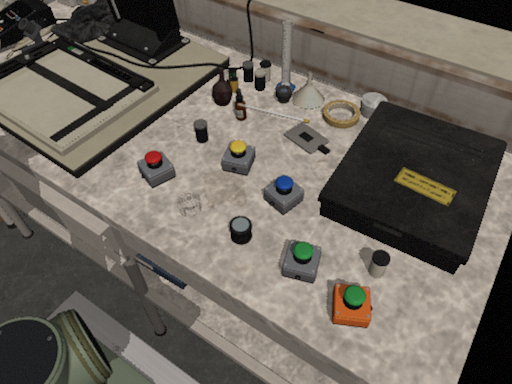

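The top view shows red at (142,232), yellow (198,179), blue (257,192), and two green buttons: a grey box at (305,243) and an orange box at (354,254). The grey box is the one meant, since the task rules out the orange one. The scene view agrees: red (153,158), yellow (238,147), grey-box green (303,252), orange (355,296). My rotation format was wrong, so I'll fix that and enlarge the green pair.

```bash
python3 - <<'E'
from h import *
for c in("top","scene"):print(env.camera_model(c))
im=cv2.imread("pics/top.png")[215:285,270:390];cv2.imwrite("pics/crop.png",cv2.resize(im,None,fx=6,fy=6,interpolation=cv2.INTER_CUBIC))
E
```

```text
{'fx': 491.7879832330384, 'fy': 491.7879832330384, 'cx': 249.5694767257344, 'cy': 198.92643234839883, 'eye': array([ 461.59086523,  -52.88453985, 1322.56339413]), 'rotation': array([-175.89790776,    0.44130821,  -90.02126172])}
{'fx': 428.1491762816973, 'fy': 428.1491762816973, 'cx': 260.0084424415211, 'cy': 192.93537422142316, 'eye': array([  22.69644565, -370.87220186,  764.49209501]), 'rotation': array([-139.72921618,    0.36975567,  -56.02393289])}
```

View pics/crop.png

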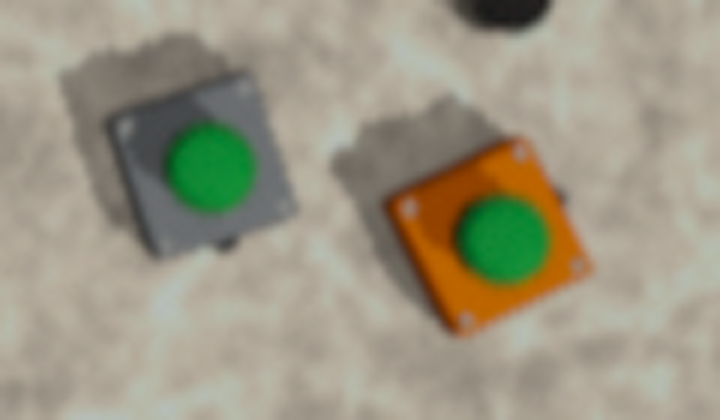

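The crop shows the grey box's green button at crop (211,167), which is top pixel (305,243), and the orange box at (503,239). The target is the grey one. Next I'll segment the caps by colour and triangulate them from both views.

```bash
cat > h.py <<'E'
import numpy as np, cv2
from scipy.spatial.transform import Rotation as Ro
from workcell import env
def pose(cam):
    m=env.camera_model(cam)
    if 'eye' in m: return m,Ro.from_euler('xyz',m['rotation'],degrees=True).as_matrix(),np.array(m['eye'])
    s=env.state();R=Ro.from_euler('xyz',s['ee_rot'],degrees=True).as_matrix();H=np.array(m['hand_eye'])
    return m,R@H[:3,:3],R@H[:3,3]+s['ee_pos']
def ray(P,px):
    m,R,e=P; return R@np.array([(px[0]-m['cx'])/m['fx'],(px[1]-m['cy'])/m['fy'],1])
def tri(P1,a,P2,b):
    r,q=ray(P1,a),ray(P2,b); k=np.linalg.lstsq(np.c_[r,-q],P2[2]-P1[2],rcond=None)[0]
    x,y=P1[2]+k[0]*r,P2[2]+k[1]*q; return (x+y)/2,np.linalg.norm(x-y)
HUE={'red':(174,6),'yellow':(22,34),'green':(50,75),'blue':(100,125)}
def blobs(im,c,amin=60):
    h,s,v=cv2.split(cv2.cvtColor(im,cv2.COLOR_BGR2HSV)); lo,hi=HUE[c]
    k=((h>=lo)&(h<=hi)) if lo<hi else ((h>=lo)|(h<=hi))
    n,_,st,ce=cv2.connectedComponentsWithStats((k&(s>140)&(v>60)).astype(np.uint8))
    return [(ce[i],st[i,4]) for i in range(1,n) if st[i,4]>=amin]
E
python3 - <<'E'
from h import *
P={c:pose(c) for c in("top","scene")};im={c:cv2.imread(f"pics/{c}.png") for c in P};D={c:np.load(c+".npy") for c in P}
for c in HUE:
    for k in P:
        for ce,a in blobs(im[k],c):
            u,v=np.round(ce).astype(int);d=np.median(D[k][v-1:v+2,u-1:u+2])
            print(k,c,np.round(ce,1),a,np.round(P[k][2]+d*ray(P[k],ce)))
    for x,_ in blobs(im['top'],c):
        for y,_ in blobs(im['scene'],c):
            p,e=tri(P['top'],x,P['scene'],y)
            if e<15:print('  TRI',c,np.round(p),round(e,1))
E
```

```text
top red [141.  231.8] 182 [468. 233.  69.]
scene red [152.7 157.1] 172 [463. 229.  68.]
  TRI red [468. 236.  59.] 0.2
top yellow [358.1 134.4] 976 [ 716. -321.   76.]
top yellow [197.1 178.1] 181 [605.  91.  68.]
scene yellow [237.5 146.6] 157 [598.  86.  69.]
scene yellow [425.2 185.8] 961 [ 716. -323.   76.]
  TRI yellow [ 717. -322.   74.] 1.3
  TRI yellow [606.  92.  59.] 0.0
top green [304.6 242.5] 162 [ 441. -183.   69.]
top green [353.4 254.4] 156 [ 410. -306.   68.]
scene green [302.7 250.5] 269 [ 435. -186.   69.]
scene green [354.2 295.4] 330 [ 405. -309.   67.]
  TRI green [ 440. -184.   59.] 0.1
  TRI green [ 410. -308.   58.] 0.0
top blue [176.2  63.8] 126 [924. 157.  17.]
top blue [256.2 192.1] 168 [569. -60.  70.]
scene blue [283.9 182.6] 192 [562. -64.  68.]
  TRI blue [1184.  281. -728.] 12.8
  TRI blue [570. -60.  59.] 0.2
```

Cap tops come out at z ≈ 68 from depth in both views, which matches the text. Measured tops: red (468,234), yellow (605,91), green (440,-183). I'll close the jaws and move above red for a close look.

Emit:
arm_command(
  motion=[
    {"offset": [-0.0387,-0.0222,0.0048],"spin": 0},
    {"offset": [-0.0387,-0.0222,0.0048],"spin": 0},
    {"offset": [-0.0387,-0.0222,0.0048],"spin": 0},
    {"offset": [-0.0387,-0.0222,0.0048],"spin": 0},
    {"offset": [-0.0387,-0.0222,0.0048],"spin": 0},
  ],
  jaw=0,
  newtons=10,
)

```text
time_s: 1.12
ee_pos: [313.5, 392.8, 204.0]
ee_rot: [180.0, 0.0, 164.2]
force: [0.1, -0.3, 0.3]
gripper_width: 44.0
gripper_force: 0.0
```

Emit:
arm_command(
  motion=[
    {"offset": [-0.0387,-0.0222,0.0048],"spin": 0},
    {"offset": [-0.0387,-0.0222,0.0048],"spin": 0},
    {"offset": [-0.0387,-0.0222,0.0048],"spin": 0},
    {"offset": [-0.0387,-0.0222,0.0048],"spin": 0},
    {"offset": [-0.0387,-0.0222,0.0048],"spin": 0},
  ],
)

```text
time_s: 1.75
ee_pos: [469.5, 233.2, 180.0]
ee_rot: [180.0, 0.0, 164.2]
force: [0.8, -0.4, 0.5]
gripper_width: 0.5
gripper_force: 0.0
```

Emit:
arm_command(
  motion=[
    {"offset": [0,0,0],"spin": 0},
    {"offset": [0,0,0],"spin": 0},
  ],
)

```text
time_s: 2.0
ee_pos: [468.2, 234.5, 180.0]
ee_rot: [180.0, -0.0, 164.2]
force: [-1.2, 0.5, -0.2]
gripper_width: 0.4
gripper_force: 0.0
```

```bash
cat > look.py <<'E'
import sys
from h import *
c=sys.argv[1];tgt=np.array(eval(sys.argv[2]))
P=pose("wrist");s=env.state();im,d=env.grab_frame("wrist");cv2.imwrite(f"pics/w_{c}_{s['time_s']:.1f}.png",im)
print(f"pics/w_{c}_{s['time_s']:.1f}.png",np.round(s['ee_pos'],1),np.round(s['ee_rot'],1),np.round(s['force'],1),s['gripper_width'])
best=tgt
for ce,a in blobs(im,c,100):
    u,v=np.round(ce).astype(int);z=np.median(d[v-3:v+4,u-3:u+4]);p=P[2]+z*ray(P,ce)
    q=P[2]+(68-P[2][2])/ray(P,ce)[2]*ray(P,ce)
    print(np.round(ce),a,np.round(p,1),'at z68',np.round(q,1))
R=Ro.from_euler('xyz',s['ee_rot'],degrees=True).as_matrix()
print('to target, tool axes mm:',np.round(R.T@(tgt-s['ee_pos']),1))
E
python3 look.py red "[468,234,90]"
```

```text
pics/w_red_2.0.png [468.2 234.5 180. ] [180.   -0.  164.2] [-1.2  0.5 -0.2] 0.40577913289375295
[256. 191.] 1306 [464.9 235.5  67. ] at z68 [464.5 235.6  68. ]
to target, tool axes mm: [ 0.1 -0.5 90. ]
```

View pics/w_red_2.0.png

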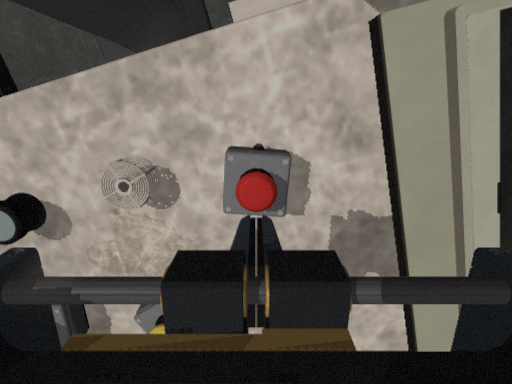

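The red cap is fully visible at (256,191), with the closed fingertips just below it at (257,218), so the lineup looks good. I'll descend with a 1 mm correction.

Emit:
arm_command(
  motion=[
    {"offset": [0.001,0,0.03],"spin": 0},
    {"offset": [0,0,0.03],"spin": 0},
    {"offset": [0,0,0.022],"spin": 0},
    {"offset": [0,0,0.008],"spin": 0},
    {"offset": [0,0,0],"spin": 0},
  ],
)

```text
time_s: 2.68
ee_pos: [467.2, 235.2, 90.1]
ee_rot: [180.0, -0.0, 164.3]
force: [-0.6, -0.3, 0.1]
gripper_width: 0.6
gripper_force: 0.0
```

Emit:
arm_command(
  motion=[
    {"offset": [0,0,0.003],"spin": 0},
    {"offset": [0,0,0.003],"spin": 0},
    {"offset": [0,0,0.003],"spin": 0},
    {"offset": [0,0,0.002],"spin": 0},
    {"offset": [0,0,0.002],"spin": 0},
  ],
)

```text
time_s: 3.3
ee_pos: [467.8, 234.7, 77.3]
ee_rot: [180.0, 0.0, 164.2]
force: [-0.9, 0.1, 4.6]
gripper_width: -0.1
gripper_force: 2.0
```

Emit:
arm_command(
  motion=[
    {"offset": [0,0,0.002],"spin": 0},
    {"offset": [0,0,0.0015],"spin": 0},
    {"offset": [0,0,0.001],"spin": 0},
    {"offset": [0,0,0.0005],"spin": 0},
    {"offset": [0,0,0],"spin": 0},
  ],
)

```text
time_s: 3.92
ee_pos: [467.8, 234.7, 72.2]
ee_rot: [180.0, 0.0, 164.2]
force: [-0.2, -0.7, 5.1]
gripper_width: 0.2
gripper_force: 2.8
```

Emit:
arm_command(
  motion=[
    {"offset": [0,0,0.0005],"spin": 0},
    {"offset": [0,0,0],"spin": 0},
  ],
)

```text
time_s: 4.18
ee_pos: [467.8, 234.7, 71.9]
ee_rot: [180.0, 0.0, 164.2]
force: [0.6, -0.3, 7.8]
gripper_width: 0.7
gripper_force: 3.4
```

Emit:
arm_command(
  motion=[
    {"offset": [0,0,0.0005],"spin": 0},
    {"offset": [0,0,0],"spin": 0},
  ],
)

```text
time_s: 4.42
ee_pos: [467.8, 234.7, 71.6]
ee_rot: [180.0, 0.0, 164.2]
force: [-1.1, 0.6, 7.8]
gripper_width: 0.7
gripper_force: 4.0
```

Emit:
arm_command(
  motion=[
    {"offset": [0,0,-0.005],"spin": 0},
    {"offset": [0,0,-0.024],"spin": 0},
    {"offset": [0,0,-0.04],"spin": 0},
    {"offset": [-0.01,-0.006,-0.04],"spin": 0},
    {"offset": [-0.041,-0.024,0],"spin": 0},
  ],
)

```text
time_s: 5.05
ee_pos: [509.4, 193.1, 183.0]
ee_rot: [179.8, 0.2, 164.4]
force: [0.1, 0.1, 0.7]
gripper_width: 0.5
gripper_force: 0.0
```

Emit:
arm_command(
  motion=[
    {"offset": [-0.04,-0.024,0],"spin": 0},
    {"offset": [-0.04,-0.024,0],"spin": 0},
    {"offset": [-0.04,-0.023,0],"spin": 0},
    {"offset": [0,0,0],"spin": 0},
    {"offset": [0,0,0],"spin": 0},
  ],
)

```text
time_s: 5.68
ee_pos: [603.6, 90.9, 179.1]
ee_rot: [-180.0, -0.1, 164.2]
force: [0.8, 0.7, 0.4]
gripper_width: 0.8
gripper_force: 0.0
```

```bash
python3 look.py yellow "[605,91,90]"
```

```text
pics/w_yellow_5.7.png [603.6  90.9 179.1] [-1.800e+02 -1.000e-01  1.642e+02] [0.8 0.7 0.4] 0.7903942812614645
[256. 194.] 1246 [602.9  91.4  66.9] at z68 [602.6  91.5  68. ]
to target, tool axes mm: [-1.5  0.5 89.1]
```

```bash
cat > chk.py <<'E'
from h import *
for k in("top","scene"):
    P=pose(k);im,d=env.grab_frame(k)
    for c in HUE:
        for ce,a in blobs(im,c):
            u,v=np.round(ce).astype(int);z=np.median(d[v-1:v+2,u-1:u+2]);print(k,c,np.round(ce,1),a,np.round(P[2]+z*ray(P,ce),1))
E
python3 chk.py
```

```text
top yellow [358.  134.4] 971 [ 716.4 -321.2   75.6]
top green [304.5 242.5] 161 [ 440.6 -182.9   66.8]
top green [353.3 254.4] 157 [ 410.4 -306.    68.1]
top blue [176.1  63.7] 127 [924.5 157.1  15.1]
top blue [256.1 192. ] 169 [569.2 -60.1  68.8]
scene red [153.5 160.1] 171 [462.4 228.6  58. ]
scene yellow [237.5 146.5] 159 [599.8  87.4  66.7]
scene yellow [425.2 185.9] 962 [ 715.7 -323.2   75.7]
scene green [302.8 250.6] 271 [ 435.1 -186.2   67.8]
scene green [354.2 295.4] 332 [ 404.9 -308.9   67.8]
scene blue [283.9 182.6] 191 [562.2 -64.5  68.8]
```

Emit:
arm_command(
  motion=[
    {"offset": [-0.001,0,0.03],"spin": 0},
    {"offset": [0,0,0.03],"spin": 0},
    {"offset": [0,0,0.022],"spin": 0},
    {"offset": [0,0,0.007],"spin": 0},
    {"offset": [0,0,0],"spin": 0},
  ],
)

```text
time_s: 6.45
ee_pos: [605.4, 91.1, 91.1]
ee_rot: [180.0, -0.0, 164.2]
force: [-0.9, 0.0, 0.4]
gripper_width: 0.4
gripper_force: 0.0
```

Red is home: its cap top now reads z = 58. Pressing yellow next.

Emit:
arm_command(
  motion=[
    {"offset": [0,0,0.004],"spin": 0},
    {"offset": [0,0,0.003],"spin": 0},
    {"offset": [0,0,0.003],"spin": 0},
    {"offset": [0,0,0.002],"spin": 0},
    {"offset": [0,0,0.002],"spin": 0},
  ],
)

```text
time_s: 7.08
ee_pos: [605.8, 90.6, 77.4]
ee_rot: [180.0, 0.0, 164.2]
force: [-0.8, -0.1, 5.1]
gripper_width: 0.6
gripper_force: 2.0
```

Emit:
arm_command(
  motion=[
    {"offset": [0,0,0.002],"spin": 0},
    {"offset": [0,0,0.0015],"spin": 0},
    {"offset": [0,0,0.001],"spin": 0},
    {"offset": [0,0,0.0005],"spin": 0},
    {"offset": [0,0,0],"spin": 0},
  ],
)

```text
time_s: 7.7
ee_pos: [605.8, 90.6, 72.3]
ee_rot: [180.0, 0.0, 164.2]
force: [-0.2, -0.3, 6.5]
gripper_width: 0.5
gripper_force: 2.6
```

Emit:
arm_command(
  motion=[
    {"offset": [0,0,0.0005],"spin": 0},
    {"offset": [0,0,0],"spin": 0},
  ],
)

```text
time_s: 7.95
ee_pos: [605.8, 90.6, 72.0]
ee_rot: [180.0, 0.0, 164.2]
force: [-0.9, 0.0, 6.0]
gripper_width: 0.7
gripper_force: 3.3
```

Emit:
arm_command(
  motion=[
    {"offset": [0,0,0.0005],"spin": 0},
    {"offset": [0,0,0],"spin": 0},
  ],
)

```text
time_s: 8.2
ee_pos: [605.8, 90.6, 71.7]
ee_rot: [180.0, 0.0, 164.2]
force: [-1.7, 0.3, 6.9]
gripper_width: 0.7
gripper_force: 3.8
```

Emit:
arm_command(
  motion=[
    {"offset": [0,0,-0.005],"spin": 0},
    {"offset": [0,0,-0.024],"spin": 0},
    {"offset": [0,0,-0.04],"spin": 0},
    {"offset": [0,0,-0.04],"spin": 0},
    {"offset": [0.012,-0.044,0],"spin": 0},
  ],
)

```text
time_s: 8.82
ee_pos: [584.8, 52.7, 182.8]
ee_rot: [179.8, 0.4, 164.4]
force: [0.1, -0.5, 0.1]
gripper_width: 0.6
gripper_force: 0.0
```

Emit:
arm_command(
  motion=[
    {"offset": [0.012,-0.044,0],"spin": 0},
    {"offset": [0.012,-0.044,0],"spin": 0},
    {"offset": [0.012,-0.044,0],"spin": 0},
    {"offset": [0.012,-0.044,0],"spin": 0},
    {"offset": [0.012,-0.044,0],"spin": 0},
  ],
)

```text
time_s: 9.45
ee_pos: [463.0, -144.9, 179.4]
ee_rot: [180.0, -0.1, 164.2]
force: [-0.0, -1.0, -0.2]
gripper_width: 0.5
gripper_force: 0.0
```

Emit:
arm_command(
  motion=[
    {"offset": [0.013,-0.045,0],"spin": 0},
    {"offset": [0,0,0],"spin": 0},
    {"offset": [0,0,0],"spin": 0},
  ],
)

```text
time_s: 9.82
ee_pos: [439.6, -183.4, 179.6]
ee_rot: [180.0, -0.0, 164.2]
force: [-0.2, -0.4, -1.0]
gripper_width: 0.3
gripper_force: 0.0
```

```bash
python3 look.py green "[440,-183,90]"; python3 chk.py
```

```text
pics/w_green_9.8.png [ 439.6 -183.4  179.6] [180.   -0.  164.2] [-0.2 -0.4 -1. ] 0.3127761748899236
[256. 193.] 970 [ 437.8 -182.8   66.9] at z68 [ 437.5 -182.7   68. ]
[134. 199.] 156 [ 412.6 -293.9   65.4] at z68 [ 412.1 -292.6   68. ]
to target, tool axes mm: [-0.3  0.4 89.6]
top red [141.7 231.6] 165 [468.4 234.4  57.2]
top yellow [358.  134.4] 971 [ 716.9 -321.6   74. ]
top yellow [197.7 178.4] 172 [605.4  91.   59.5]
top blue [176.1  63.7] 127 [925.  157.3  13.7]
top blue [256.3 192.1] 164 [569.2 -60.4  67.2]
scene red [153.5 160.1] 172 [462.  228.   58.6]
scene yellow [237.7 149.7] 158 [598.6  86.2  58. ]
scene yellow [425.2 185.8] 948 [ 716.3 -323.    75.2]
scene green [302.8 250.7] 274 [ 434.9 -186.4   67.9]
scene green [354.1 295.5] 333 [ 405.4 -308.7   66.6]
```

Red and yellow are both home at z ≈ 58, and their positions haven't shifted. The arm is centred over the grey box's green button, with the orange one about 125 mm away. Descending.

Emit:
arm_command(
  motion=[
    {"offset": [0,0,0.03],"spin": 0},
    {"offset": [0,0,0.03],"spin": 0},
    {"offset": [0,0,0.022],"spin": 0},
    {"offset": [0,0,0.008],"spin": 0},
    {"offset": [0,0,0],"spin": 0},
  ],
)

```text
time_s: 10.6
ee_pos: [439.9, -183.2, 89.8]
ee_rot: [180.0, -0.0, 164.3]
force: [0.5, 0.2, 0.1]
gripper_width: 0.9
gripper_force: 0.0
```

Emit:
arm_command(
  motion=[
    {"offset": [0,0,0.003],"spin": 0},
    {"offset": [0,0,0.003],"spin": 0},
    {"offset": [0,0,0.003],"spin": 0},
    {"offset": [0,0,0.002],"spin": 0},
    {"offset": [0,0,0.002],"spin": 0},
  ],
)

```text
time_s: 11.22
ee_pos: [439.9, -183.8, 77.2]
ee_rot: [180.0, 0.1, 164.2]
force: [0.4, -0.7, 4.8]
gripper_width: 0.5
gripper_force: 2.0
```

Emit:
arm_command(
  motion=[
    {"offset": [0,0,0.002],"spin": 0},
    {"offset": [0,0,0.0015],"spin": 0},
    {"offset": [0,0,0.001],"spin": 0},
    {"offset": [0,0,0.0005],"spin": 0},
    {"offset": [0,0,0],"spin": 0},
  ],
)

```text
time_s: 11.85
ee_pos: [439.9, -183.7, 72.2]
ee_rot: [-180.0, 0.0, 164.2]
force: [0.6, -0.8, 6.0]
gripper_width: 0.8
gripper_force: 2.9
```

Emit:
arm_command(
  motion=[
    {"offset": [0,0,0.0005],"spin": 0},
    {"offset": [0,0,0],"spin": 0},
  ],
)

```text
time_s: 12.1
ee_pos: [439.9, -183.7, 71.8]
ee_rot: [-180.0, 0.0, 164.2]
force: [-0.0, 0.1, 7.3]
gripper_width: 0.6
gripper_force: 3.5
```

Emit:
arm_command(
  motion=[
    {"offset": [0,0,0.0004],"spin": 0},
    {"offset": [0,0,0],"spin": 0},
  ],
)

```text
time_s: 12.35
ee_pos: [439.9, -183.8, 71.5]
ee_rot: [-180.0, 0.0, 164.2]
force: [-0.6, 0.5, 7.2]
gripper_width: 0.6
gripper_force: 4.0
```

Emit:
arm_command(
  motion=[
    {"offset": [0,0,-0.005],"spin": 0},
    {"offset": [0,0,-0.024],"spin": 0},
    {"offset": [0,0,-0.04],"spin": 0},
    {"offset": [0,0,-0.04],"spin": 0},
    {"offset": [0.01,0.04,-0.02],"spin": 0},
  ],
)

```text
time_s: 12.98
ee_pos: [441.6, -143.6, 201.7]
ee_rot: [-180.0, 0.2, 164.0]
force: [0.1, 0.6, -1.0]
gripper_width: 0.2
gripper_force: 0.0
```

Emit:
arm_command(
  motion=[
    {"offset": [0.01,0.05,0],"spin": 0},
    {"offset": [0.01,0.05,0],"spin": 0},
    {"offset": [0.01,0.04,0],"spin": 0},
    {"offset": [0,0,0],"spin": 0},
    {"offset": [0,0,0],"spin": 0},
  ],
)

```text
time_s: 13.6
ee_pos: [449.7, 0.1, 199.6]
ee_rot: [-180.0, -0.1, 164.2]
force: [0.5, 0.1, 0.3]
gripper_width: 0.7
gripper_force: 0.0
```

```bash
python3 chk.py; python3 -c "
from h import *
im,_=env.grab_frame('scene');cv2.imwrite('pics/end.png',im);s=env.state();print(s['ee_pos'],s['force'],s['time_s'])"
```

```text
top red [141.7 231.7] 173 [468.2 234.   58.6]
top yellow [358.1 134.4] 973 [ 716.4 -321.2   76.3]
top yellow [197.6 178.4] 177 [605.7  91.2  58.4]
top green [304.1 242.4] 163 [ 440.6 -182.8   57.6]
top green [353.3 254.5] 156 [ 410.4 -305.7   69.4]
top blue [176.2  63.8] 126 [924.8 157.   14. ]
top blue [256.2 192. ] 167 [569.3 -60.2  68. ]
scene red [153.6 160.1] 172 [461.8 227.8  58.9]
scene yellow [425.2 186. ] 954 [ 715.  -323.3   76.1]
scene green [302.2 253.4] 268 [ 435.3 -185.7   57.4]
scene green [354.2 295.5] 332 [ 404.7 -309.    67.9]
scene blue [283.9 182.7] 193 [561.7 -64.8  69.2]
[449.99632769  -0.55602404 199.85165186] [ 0.36102577  0.48869962 -0.49403583] 13.75
```

View pics/end.png

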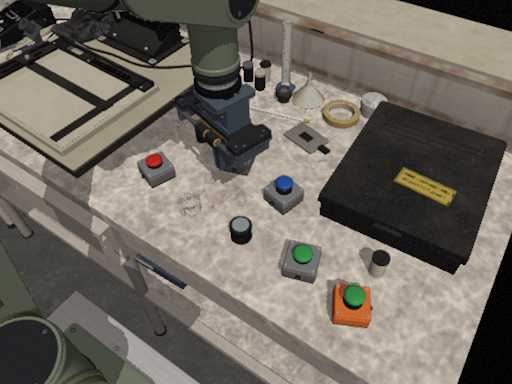

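The final picture shows red (154,160) and green (302,253) pressed, blue (284,183) and orange (354,295) still up, and the visible bystanders where they were. The arm hangs free at z = 200 and hides yellow here, but the top view puts yellow at 58 mm.

```bash
python3 -c "
from workcell import env
print(env.job_done())"
```

```text
the job is handed in; nothing more can be done
None
```

I pressed red, then yellow, then green home (tops measured at about 58 mm). Blue and the orange box's button are still up, no box had shifted in the final views, and I handed the job in at about 14 s with the arm clear; no verdict came back.

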